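# Clear, wake and load the ramekin warmer

## Task

Get the white plate warmer ready for breakfast. First clear away everything that was left on its dark plate (matchbox, corks) into the dark wooden tray, and only then press the green key to wake it; after that stand all the ramekins from the pale serving board upright on the warmer's dark plate, and last of all press the orange key to start it. Press each key only until you feel it click and its resistance drop, never hard down onto its stop, and do not disturb the salt shaker, the spice tin or the mug.

Things in the scene. Friction and masses are not known exactly. Their poses are not given: they have to be found in the camera images.
- warmer: the white plate warmer, a fixed slab 215 mm (x) by 230 mm (y), with a dark steel plate on it and a key strip along its front (-x) edge whose surface lies 28 mm above the worktop. Origin: centre of its underside, on the worktop; x points from the key strip to the plate, y to the green key's side
- plate (a point): centre of the top of the warmer's dark plate; 30 mm above the worktop. The plate is flat, 148 mm (x) by 218 mm (y) inside a thin aluminium lip 5 mm high; axes as the warmer's
- key_wake_top (a point): the green (wake) round key, 24 mm across, on the warmer's front strip; its flat top stands 10 mm above the strip (38 mm above the worktop) at rest. Origin: centre of the key's top face; it sinks with the key
- key_start_top (a point): the orange (start) round key, 24 mm across, on the warmer's front strip; its flat top stands 10 mm above the strip (38 mm above the worktop) at rest. Origin: centre of the key's top face; it sinks with the key
- key_wake (a joint): the green (wake) key. Value: travel downward in m, 0 at rest, 0.0072 hard on its stop. Snap dome: the force rises to about 4 N at 1.8 mm, then clicks and falls to under 1 N at 5 mm, then rises again to about 4 N just before the rigid stop. A press counts once past 2.6 mm; beyond 6.0 mm is too hard. It springs back when released
- key_start (a joint): the orange (start) key. Value: travel downward in m, 0 at rest, 0.0072 hard on its stop. Snap dome: the force rises to about 4 N at 1.8 mm, then clicks and falls to under 1 N at 5 mm, then rises again to about 4 N just before the rigid stop. A press counts once past 2.6 mm; beyond 6.0 mm is too hard. It springs back when released
- tray: dark wooden tray, fixed, 220 mm (x) by 130 mm (y) outside, walls 5 mm thick and 18 mm high, inner floor about 5 mm above the worktop. Origin: centre of its underside. It stands left or right of the warmer
- board: pale wooden serving board with a raised edge, fixed, 240 mm (x) by 130 mm (y), inner floor 5 mm above the worktop, edge 5 mm thick and 10 mm high over all; the ramekins start on it, in a row along its x about 72 mm apart. Origin: centre of its underside. It stands on the other side of the warmer from the tray
- ramekin_a: white ramekin (small round open dish), foot 48 mm and rim 54 mm across, 34 mm high, wall 3.5 mm, about 120 g. Origin: centre of its underside; z up. It starts upright on the serving board
- ramekin_b: blue ramekin (small round open dish), foot 48 mm and rim 54 mm across, 34 mm high, wall 3.5 mm, about 120 g. Origin: centre of its underside; z up. It starts upright on the serving board
- ramekin_c: terracotta ramekin (small round open dish), foot 48 mm and rim 54 mm across, 34 mm high, wall 3.5 mm, about 120 g. Origin: centre of its underside; z up. It starts upright on the serving board. Of the three ramekins two or three are there
- matchbox: red-orange matchbox, 36 mm (x) by 54 mm (y) by 15 mm high, 30 g. Origin: centre of its underside. It starts lying flat on the warmer's plate, its x roughly along the warmer's x
- cork_a: bottle cork, 24 mm across, 40 mm tall, starts standing on the warmer's plate. Origin: centre of its lower end, z along it
- cork_b: bottle cork, 24 mm across, 37 mm tall, starts standing on the warmer's plate. Origin: centre of its lower end, z along it. Of the matchbox and the two corks two or three are there, in a row along the warmer's y about 60 mm apart
- salt_shaker: salt shaker with grey top, 44 mm across, 90 mm tall, standing behind the warmer; leave it alone. Origin: centre of its underside
- spice_tin: round white spice tin, 65 mm across, 62 mm tall, standing behind the warmer; leave it alone. Origin: centre of its underside
- mug: terracotta mug with handle, 64 by 88 mm, 49 mm tall, standing at the back; leave it alone. Origin: centre of its underside

How it is judged (in metres and radians):
On the way, in this order (a step that is already met when the one before it is completed fails the run):
1. everything left on the plate lies in the tray (x of matchbox in the frame of tray between -0.105 and 0.105 m and y of matchbox in the frame of tray between -0.06 and 0.06 m and z of matchbox in the frame of tray between -0.002 and 0.032 m and linear speed of each of matchbox, cork_a, cork_b below 0.03 m/s and x of cork_a in the frame of tray between -0.105 and 0.105 m and y of cork_a in the frame of tray between -0.06 and 0.06 m and z of cork_a in the frame of tray between -0.002 and 0.032 m and x of cork_b in the frame of tray between -0.105 and 0.105 m and y of cork_b in the frame of tray between -0.06 and 0.06 m and z of cork_b in the frame of tray between -0.002 and 0.032 m), for 0.2 s.
2. the green key is pressed through its click (value of joint key_wake above 0.0026 m), for 0.05 s.
3. all ramekins stand upright on the plate, let go (x of ramekin_a in the frame of plate between -0.06 and 0.06 m and y of ramekin_a in the frame of plate between -0.095 and 0.095 m and z of ramekin_a in the frame of plate between -0.004 and 0.004 m and angle between each of ramekin_a, ramekin_b, ramekin_c's own z axis and vertical below 0.1 rad and linear speed of each of ramekin_a, ramekin_b, ramekin_c below 0.03 m/s and contact force between the fingers and ramekin_a below 0.2 N and x of ramekin_b in the frame of plate between -0.06 and 0.06 m and y of ramekin_b in the frame of plate between -0.095 and 0.095 m and z of ramekin_b in the frame of plate between -0.004 and 0.004 m and contact force between the fingers and ramekin_b below 0.2 N and x of ramekin_c in the frame of plate between -0.06 and 0.06 m and y of ramekin_c in the frame of plate between -0.095 and 0.095 m and z of ramekin_c in the frame of plate between -0.004 and 0.004 m and contact force between the fingers and ramekin_c below 0.2 N), for 0.2 s.
4. the orange key is pressed through its click (value of joint key_start above 0.0026 m), for 0.05 s.
At the end, for the whole second after the job is handed in: Matchbox and corks at rest in the tray (origin within 105 x 60 mm of its centre, under 32 mm high); every ramekin upright (0.1 rad), at rest and let go on the plate, foot centre within 60 mm (x) and 95 mm (y) of the plate centre; both keys up (under 1 mm) (all of step 1 and all of step 3 and value of joint each of key_wake, key_start below 0.001 m); the robot touches nothing.
It fails at once if a key is pushed past its click, nearly onto its stop (beyond 6 mm) (value of joint any of key_wake, key_start above 0.006 m).
It fails at once if the salt shaker, spice tin or mug is moved more than 30 mm (distance of any of salt_shaker, spice_tin, mug from where it was at the start of the episode above 0.03 m).
Of ramekin_a, ramekin_b, ramekin_c only 2 to 3 are there at a start; the rules pass over those that are not, and their reading is None.
Of matchbox, cork_a, cork_b only 2 to 3 are there at a start; the rules pass over those that are not, and their reading is None.
At some moment in a run one of matchbox, ramekin_a, ramekin_b, ramekin_c may be knocked a few centimetres aside while the robot is not near it.
It also fails if it takes over 210 s, if anything falls off the work surface, if the arm or the gripper's body presses on something with over 40 N, if the wrist force passes 120 N, or if a joint passes its speed limit or range.

## Robot

A 6-joint arm with a two-finger parallel gripper is mounted at the origin on a cart in front of the work surface, level with it; the furniture and walls round the work are solid. World frame = base frame: x ahead of the robot, y to its left, z up, the work surface at z = 0. Lengths are in mm, angles in degrees, forces in N, time in s.
With the tool pointing down it reaches from about 300 to 850 mm from the base axis. Payload 4.2 kg.
Tool frame: the origin (TCP) lies between the finger pads; the fingertips stand ahead of it and the grasp point (between the pads) lies 3 mm ahead of it (nose_length is the z of the fingertips in the tool frame, in mm); z points along the fingers, y is the line along which they close (so a half turn about z gives the same grasp; the last joint's range is limited). The gripper opens to 91 mm and grips with 3 to 60 N. Pads are 32 mm wide; open, the fingers measure 118 mm over their backs; the gripper's body (76 mm by 178 mm) begins 60 mm behind the grasp point.
Start: joints at [-74.141, 18.312, 89.639, -0, 72.044, -1.146], TCP at [168.168, -549.873, 235.976] pointing down, gripper open.
Joint ranges: [-177.97, 177.97], [-48.28, 115.42], [12.27, 149.76], [-77.06, 257.06], [2.81, 150.46], [-146.56, 146.56]. Speed limits (degrees/s): [147.25, 147.25, 180, 180, 180, 180].

## Interface

Orientations are given as [roll, pitch, yaw] about the fixed x, y, z axes, in that order (R = Rz(yaw) Ry(pitch) Rx(roll)).
In Python, from workcell import state, grab_frame, camera_params, job_done, nose_length gives the robot as it stands.
- The arm moves only by the tool step_arm, never from a script. Its argument "plan" is a list that holds one entry, the list of rows, each a list of 5 numbers: the shift along the tool's x, y, z in cm, then the turn about the tool's z in rad, then the opening, from 0 (shut) to 1 (fully open). In form: [[[x, y, z, turn, gripper], ...]]. A call has 1 to 20 rows; each row is the pose to reach, as a shift and turn from the pose commanded when the call began, along the tool's axes at that moment; what a row does not reach only later rows make up. A row lasts 1/8 s, in which the tool goes at most 62.5 mm and 10.7 degrees, less where a joint would pass 70% of its speed; a pose out of reach is approached as far as the arm can. A call with a gripper value outside its range is refused whole. The fingers move at their own pace and stop on an object; "newtons" is the grip in N (left out, the last holds). Time passes only in rows, so rows that repeat a pose let the fingers close. It gives the time, the measured TCP pose, the force, the opening and the grip force at its end, in the units of the state.
- state(): the state, without advancing time (a new reading comes with each control period).
- grab_frame(name): name is "scene" or "top" or "wrist"; returns the picture (384x512x3 uint8, blue, green, red); there is no depth.
- camera_params(name): a dict with "camera_matrix" (3x3 intrinsics, pixels), "R" (3x3) and "t" (3): a world point X has camera coordinates R X + t; the wrist camera has in their place "mount" (4x4, takes a point from camera to tool coordinates, whose origin is the TCP and whose axes are the flange's). Camera axes: x right, y down, z forward; pixel columns grow to the right and rows downward; lengths in mm; the calibration is good to about 2 mm. A picture is of the moment at which its call begins: read the wrist's pose just before it. camera_params takes no time and is no camera call.
- job_done(): hands the job in; it is judged then, once.
The state is a dict: "time_s": time; "qpos": joint angles; "qvel": joint speeds; "effort": joint torques, N m; "ee_pos": TCP position; "ee_rot": TCP orientation; "force": force on the tool from outside, world axes, zero at the start; "torque": the same for the moment, N m; "gripper_width": finger opening in mm; "gripper_force": force on a finger pad.
Only numpy, scipy, OpenCV 4.12 (cv2) and the standard library are available. Lean on these libraries where they do the work, as an engineer would, in place of code of your own. Each camera call takes 0.05 s, during which the arm holds its last target. There are 200 camera calls.

## Working session

There is one attempt and no reset: what is moved stays moved. The work goes in short steps, Python scripts to look and compute and a tool call to move; the robot and the scene stay as the last step left them, time stands still between calls to the robot, and variables do not carry over. Pictures are saved under pics/ and viewed, at most 14 in all, crops included, and the job is handed in when it is done.

Besides the shell and the picture viewer there is one more tool, called after "Call:" as name(argument=value, ...) on one line, values as JSON. step_arm: Moves the arm, as the interface text tells. Its arguments: {"type":"object","properties":{"plan":{"type":"array","items":{"type":"array","items":{"type":"array","items":{"type":"number"}}}},"newtons":{"type":"number"}},"required":["plan"]}

```bash
ls; mkdir -p pics; cat > h.py <<'E'
import numpy as np, cv2
from workcell import *
from scipy.spatial.transform import Rotation as Ro
def ray(cam,u,v,z):
    p=camera_params(cam); K=np.array(p["camera_matrix"]); R=np.array(p["R"]); t=np.array(p["t"]).ravel()
    d=R.T@np.linalg.inv(K)@[u,v,1]; c=-R.T@t
    return c+d*(z-c[2])/d[2]
def proj(cam,X):
    p=camera_params(cam); x=np.array(p["camera_matrix"])@(np.array(p["R"])@X+np.array(p["t"]).ravel()); return x[:2]/x[2]
def tool():
    s=state(); return np.array(s["ee_pos"]),Ro.from_euler('xyz',s["ee_rot"],degrees=True).as_matrix()
E
python3 - <<'E'
from h import *
s=state(); print(s, nose_length if not callable(nose_length) else nose_length())
for c in("top","scene"):
    p=camera_params(c); print(c,p); f=grab_frame(c); cv2.imwrite(f"pics/{c}0.png",cv2.resize(f,(800,600),interpolation=cv2.INTER_CUBIC))
print(camera_params("wrist")["mount"])
E
```

```text
pics
{'time_s': 0.0, 'qpos': array([-7.41397574e+01,  1.83525896e+01,  8.97099986e+01, -1.42371277e-04,
        7.20410971e+01, -1.14510148e+00]), 'qvel': array([-0.10166508, -0.00680853, -0.05636801,  0.0115828 , -0.0289468 ,
       -0.01698112]), 'effort': array([ 1.43319270e-03, -4.12457013e+01, -2.31971669e+01,  7.28668389e-02,
        4.55861783e-02, -1.53628116e-04]), 'ee_pos': array([ 168.04165227, -549.3953493 ,  235.08637981]), 'ee_rot': array([-1.79896333e+02, -1.93676672e-03,  1.70053864e+01]), 'force': array([-0.53129634, -0.54520882, -0.26074753]), 'torque': array([-0.00235633,  0.05894442, -0.01197144]), 'gripper_force': 0.0, 'gripper_width': 91.38853544871895} 22.0
top {'camera_matrix': array([[367.64292517,   0.        , 252.77421424],
       [  0.        , 367.64292517, 184.48672793],
       [  0.        ,   0.        ,   1.        ]]), 'R': array([[-0.09551827, -0.99542203, -0.0033517 ],
       [-0.9742708 ,  0.0941781 , -0.20476058],
       [ 0.20413885, -0.01629291, -0.97880635]]), 't': array([ 39.32612163, 580.62690294, 799.98323886])}
scene {'camera_matrix': array([[490.23689826,   0.        , 245.44249066],
       [  0.        , 490.23689826, 182.44158947],
       [  0.        ,   0.        ,   1.        ]]), 'R': array([[-0.88737932, -0.46103566,  0.00201772],
       [-0.23326054,  0.44518512, -0.86452283],
       [ 0.39767759, -0.76763034, -0.50258949]]), 't': array([523.82130786, 180.95936029, 832.90228712])}
[[-1.49084717e-03 -9.69854742e-01 -2.43679209e-01  6.78948711e+01]
 [ 9.99998636e-01 -1.61897734e-03  3.25541590e-04  1.45018865e+00]
 [-7.10239172e-04 -2.43678392e-01  9.69855833e-01 -1.48639270e+02]
 [ 0.00000000e+00  0.00000000e+00  0.00000000e+00  1.00000000e+00]]
```

View pics/top0.png

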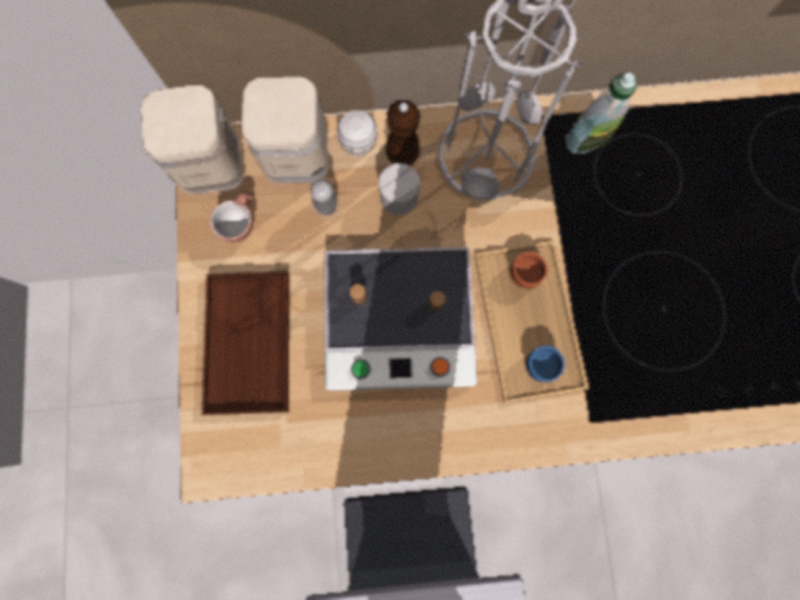

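View pics/scene0.png

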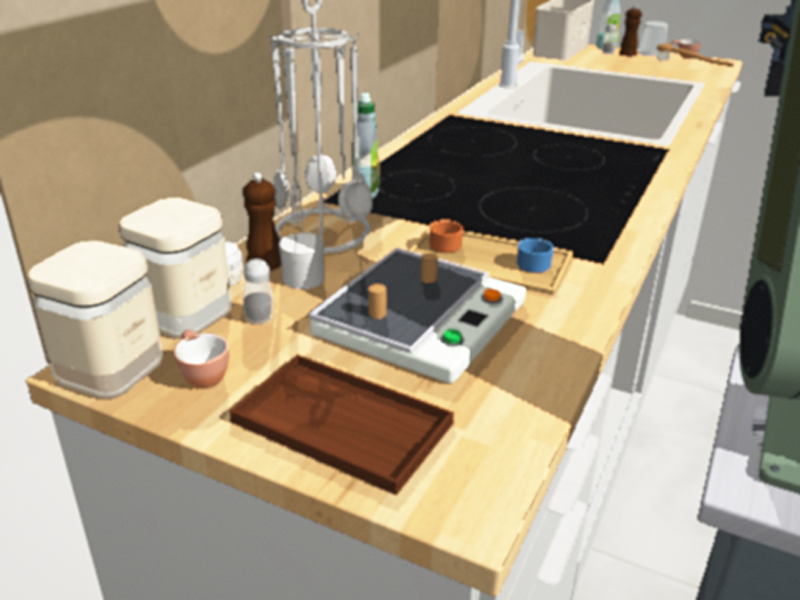

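The top view shows two corks with tops at about (357,293) and (437,298), and no matchbox. The green key is at (360,369) and the orange key at (440,367). There are two ramekins, terracotta at (530,268) and blue at (546,363). The tray is on the left, around (247,340), and the board is on the right. Next I'll locate them all with both cameras.

```bash
python3 - <<'E'
from h import *
k=.64
f=lambda u,v:((u+.5)*k-.5,(v+.5)*k-.5)
P={'corkL':(357,293,69),'corkR':(437,298,69),'green':(360,369,38),'orange':(440,367,38),'terra':(529,267,34+5),'blue':(546,361,39),
'trayTL':(206,272,18),'trayTR':(288,266,18),'trayBR':(289,411,18),'trayBL':(203,412,18),'plTL':(328,252,34),'plTR':(468,250,34),'plBR':(470,345,34),'plBL':(328,347,34),
'wBL':(326,389,28),'wBR':(475,385,28),'shaker':(321,188,90),'tin':(399,180,62),'mug':(232,218,49),'bTL':(476,250,10),'bTR':(551,241,10),'bBR':(584,385,10),'bBL':(507,399,10)}
S={'corkL':(377,288,69),'corkR':(429,256,69),'green':(453,337,38),'orange':(492,296,38),'terra':(446,229,39),'blue':(535,246,39)}
for n,(u,v,z) in P.items():
    a=ray('top',*f(u,v),z); print(n,a.round(0)[:2], ray('scene',*f(*S[n][:2]),z).round(0)[:2] if n in S else '')
E
```

```text
corkL [579.  41.] [580.  39.]
corkR [560. -76.] [557. -73.]
green [469.  47.] [464.  55.]
orange [461. -72.] [456. -61.]
terra [ 600. -226.] [ 594. -221.]
blue [ 454. -231.] [ 450. -230.]
trayTL [646. 279.] 
trayTR [643. 149.] 
trayBR [418. 160.] 
trayBL [429. 289.] 
plTL [655.  82.] 
plTR [ 638. -136.] 
plBR [ 489. -121.] 
plBL [507.  93.] 
wBL [445. 101.] 
wBR [ 430. -122.] 
shaker [740.  80.] 
tin [752. -39.] 
mug [720. 226.] 
bTL [ 643. -153.] 
bTR [ 646. -275.] 
bBR [ 414. -291.] 
bBL [ 405. -170.]
```

```bash
cat >> h.py <<'E'
def go(*targets,ref=None):
    "targets (x,y,z,yaw): print rows from the pose now"
    p,R=tool(); yaw=state()["ee_rot"][2]
    if ref is not None: p=np.array(ref[:3]); yaw=ref[3]
    R=Ro.from_euler('xyz',[180,0,yaw],degrees=True).as_matrix()
    for x,y,z,w in targets:
        d=R.T@(np.array([x,y,z])-p)/10; print(d.round(2),"turn",round(-np.radians(w-yaw),3))
E
python3 - <<'E'
from h import *
go((500,-20,260,-4.2),ref=(168.17,-549.87,235.98,17.0))
E
```

```text
[ 47.22 -40.97  -2.4 ] turn 0.37
```

Call:
step_arm(plan=[[[12,-10,-2.4,0.1,1],[24,-20.5,-2.4,0.19,1],[36,-31,-2.4,0.28,1],[47.22,-40.97,-2.4,0.37,1],[47.22,-40.97,-2.4,0.37,1],[47.22,-40.97,-2.4,0.37,1],[47.22,-40.97,-2.4,0.37,1],[47.22,-40.97,-2.4,0.37,1],[47.22,-40.97,-2.4,0.37,1],[47.22,-40.97,-2.4,0.37,1],[47.22,-40.97,-2.4,0.37,1],[47.22,-40.97,-2.4,0.37,1],[47.22,-40.97,-2.4,0.37,1],[47.22,-40.97,-2.4,0.37,1],[47.22,-40.97,-2.4,0.37,1],[47.22,-40.97,-2.4,0.37,1]]])

```text
time_s: 2.1
ee_pos: [499.8, -20.4, 260.0]
ee_rot: [180.0, -0.0, -4.2]
force: [-0.1, -0.2, -0.3]
gripper_width: 91.4
gripper_force: 0.0
```

```bash
cat >> h.py <<'E'
def wray(p,R,u,v,z):
    c=camera_params("wrist"); K=np.array(c["camera_matrix"]); M=np.array(c["mount"])
    d=R@M[:3,:3]@np.linalg.inv(K)@[u,v,1]; o=p+R@M[:3,3]
    return o+d*(z-o[2])/d[2]
def snap(n):
    p,R=tool(); f=grab_frame("wrist"); cv2.imwrite(f"pics/{n}.png",f); np.savez(f"pics/{n}.npz",p=p,R=R); return p,R,f
def wr(n,pts):
    d=np.load(f"pics/{n}.npz")
    for k,(u,v,z) in pts.items(): print(k,wray(d["p"],d["R"],u,v,z).round(1))
E
python3 - <<'E'
from h import *
p,R,f=snap("w1"); print(p,state()["ee_rot"],state()["time_s"])
E
```

```text
[499.78087715 -20.41220313 260.04081461] [ 1.79997085e+02 -9.47241855e-03 -4.22935580e+00] 2.15
```

View pics/w1.png

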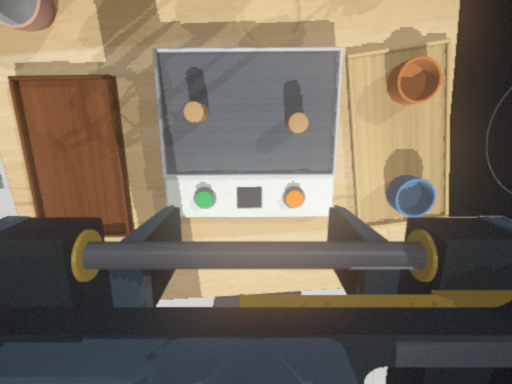

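The wrist view shows the cork tops at (196,112) and (299,123), green at (204,200), orange at (295,199), the terracotta ramekin at (418,80) and the blue one at (413,196). I'll segment these for sharper centres.

```bash
cat >> h.py <<'E'
def blobs(f,p,R,roi=None):
    "colour blobs in a wrist picture -> world centres at the object's top height"
    h=cv2.cvtColor(f,cv2.COLOR_BGR2HSV)
    for n,lo,hi,z,a0 in(("green",(55,120,50),(85,255,255),38,40),("blue",(100,90,40),(118,255,255),39,200),("orange/terra/cork",(3,110,90),(16,255,255),38,60)):
        m=cv2.inRange(h,lo,hi); c,_=cv2.findContours(m,cv2.RETR_EXTERNAL,cv2.CHAIN_APPROX_NONE)
        for q in c:
            if cv2.contourArea(q)<a0: continue
            x,y,w,hh=cv2.boundingRect(q); (cu,cv),r=cv2.minEnclosingCircle(q); s=h[y+hh//2,x+w//2]
            print(n,"box",(x,y,w,hh),"circ",round(cu),round(cv),round(r,1),"hsv",s,"z38/69",wray(p,R,cu,cv,z)[:2].round(1),wray(p,R,cu,cv,69)[:2].round(1))
E
python3 - <<'E'
from h import *
d=np.load("pics/w1.npz"); f=cv2.imread("pics/w1.png"); blobs(f,d["p"],d["R"])
wr("w1",{"trTL":(14,76,18),"trTR":(110,75,18),"trBR":(131,233,18),"plTL":(157,49,35),"plTR":(342,49,35),"plBL":(165,176,35),"plBR":(335,176,35),"bTL":(347,55,10),"bTR":(453,41,10),"bBR":(449,217,10),"bBL":(354,223,10)})
cv2.imwrite("pics/w1c.png",cv2.resize(f[30:230,140:470],(792,480),interpolation=cv2.INTER_CUBIC))
E
```

```text
green box (196, 192, 16, 15) circ 204 199 7.6 hsv [ 67 125 200] z38/69 [471.3  46.9] [479.4  40.7]
orange/terra/cork box (286, 190, 17, 17) circ 294 198 8.6 hsv [ 16 160 248] z38/69 [463.4 -72.3] [472.2 -68.5]
orange/terra/cork box (8, 75, 126, 162) circ 68 155 98.5 hsv [ 12 155 130] z38/69 [542.  211.6] [544.2 191.7]
orange/terra/cork box (387, 55, 56, 50) circ 414 80 29.2 hsv [ 13 149 137] z38/69 [ 598.5 -222.1] [ 596.  -205.8]
orange/terra/cork box (41, 0, 16, 30) circ 46 14 15.5 hsv [  9  95 140] z38/69 [701.  199.4] [689.9 180.5]
trTL [643.3 269.5  18. ]
trTR [635.3 149.   18. ]
trBR [423.5 160.4  18. ]
plTL [656.6  80.6  35. ]
plTR [ 640.2 -136.8   35. ]
plBL [505.1  93.9  35. ]
plBR [ 488.3 -127.3   35. ]
bTL [ 637.6 -150.4   10. ]
bTR [ 643.8 -282.6   10. ]
bBR [ 410.2 -297.8   10. ]
bBL [ 411.4 -161.    10. ]
```

View pics/w1c.png

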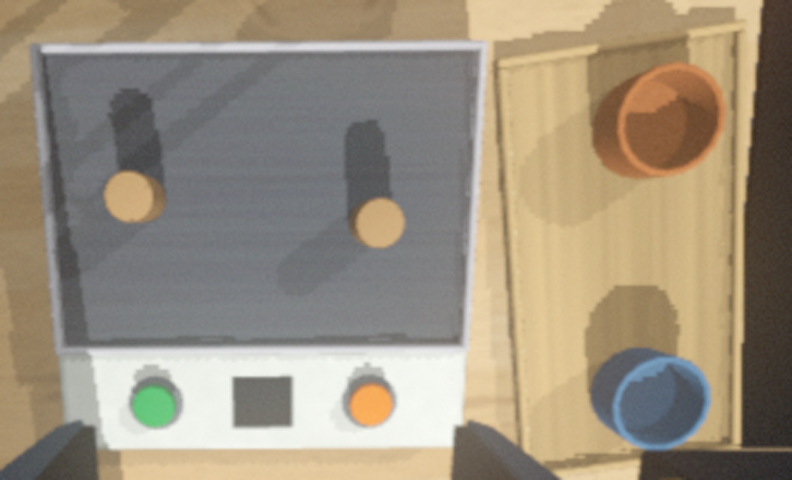

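The crop shows clear rim and top outlines. Cork tops are at about (131,197) and (380,223), the terracotta rim at (671,120) and the blue rim at (662,402), all in crop pixels.

```bash
python3 - <<'E'
from h import *
wr("w1",{"corkL":(194.6,112.1,69),"corkR":(298.3,122.9,68),"terra":(419.6,80,39),"blue":(415.6,197.5,39),"green":(204.6,198.8,38),"orange":(294.6,198.5,38)})
r=(499.8,-20.4,260,-4.2)
E
```

```text
corkL [580.8  38.8  69. ]
corkR [560.1 -77.3  68. ]
terra [ 598.4 -228.    39. ]
blue [ 452.3 -231.9   39. ]
green [471.3  45.4  38. ]
orange [462.7 -73.1  38. ]
```

```bash
python3 - <<'E'
from h import *
r=(500,-20,260,-4.2); go((580,40,120,-4.2),(580,40,60,-4.2),ref=r)
r=(580,40,60,-4.2); go((580,40,130,-4.2),(575,215,130,-4.2),(575,215,36,-4.2),ref=r)
r=(575,215,36,-4.2); go((575,215,130,-4.2),(560,-76.5,130,-4.2),(560,-76.5,60,-4.2),ref=r)
r=(560,-76.5,60,-4.2); go((560,-76.5,130,-4.2),(500,219,130,-4.2),(500,219,36,-4.2),ref=r)
E
```

```text
[ 7.54 -6.57 14.  ] turn -0.0
[ 7.54 -6.57 20.  ] turn -0.0
[ 0.  0. -7.] turn -0.0
[ -1.78 -17.42  -7.  ] turn -0.0
[ -1.78 -17.42   2.4 ] turn -0.0
[ 0.   0.  -9.4] turn -0.0
[ 0.64 29.18 -9.4 ] turn -0.0
[ 0.64 29.18 -2.4 ] turn -0.0
[ 0.  0. -7.] turn -0.0
[ -8.15 -29.03  -7.  ] turn -0.0
[ -8.15 -29.03   2.4 ] turn -0.0
```

Call:
step_arm(plan=[[[4,-3.2,6,0,0.6],[7.5,-6.5,12,0,0.6],[7.54,-6.57,14,0,0.6],[7.54,-6.57,14,0,0.6],[7.54,-6.57,17,0,0.6],[7.54,-6.57,20,0,0.6],[7.54,-6.57,20,0,0.6],[7.54,-6.57,20,0,0.2],[7.54,-6.57,20,0,0.2],[7.54,-6.57,20,0,0.2],[7.54,-6.57,20,0,0.1],[7.54,-6.57,20,0,0.1]]], newtons=12)

```text
time_s: 3.65
ee_pos: [580.4, 40.0, 60.8]
ee_rot: [180.0, -0.1, -4.2]
force: [-1.4, -0.3, 4.6]
gripper_width: 23.3
gripper_force: 12.0
```

Call:
step_arm(plan=[[[0,0,-3.5,0,0.1],[0,0,-7,0,0.1],[-0.6,-6,-7,0,0.1],[-1.2,-12,-7,0,0.1],[-1.78,-17.42,-7,0,0.1],[-1.78,-17.42,-7,0,0.1],[-1.78,-17.42,-2,0,0.1],[-1.78,-17.42,1,0,0.1],[-1.78,-17.42,2.3,0,0.1],[-1.78,-17.42,2.3,0,0.1],[-1.78,-17.42,2.3,0,0.5],[-1.78,-17.42,2.3,0,0.5],[-1.78,-17.42,2.3,0,0.5]]])

```text
time_s: 5.28
ee_pos: [575.2, 215.1, 37.6]
ee_rot: [-180.0, -0.1, -4.2]
force: [-0.4, 0.1, -0.1]
gripper_width: 45.3
gripper_force: 0.0
```

Call:
step_arm(plan=[[[0,0,-4,0,0.5],[0,0,-9.3,0,0.6],[0.1,6,-9.3,0,0.6],[0.3,12,-9.3,0,0.6],[0.4,18,-9.3,0,0.6],[0.5,24,-9.3,0,0.6],[0.64,29.18,-9.3,0,0.6],[0.64,29.18,-9.3,0,0.6],[0.64,29.18,-6,0,0.6],[0.64,29.18,-2.4,0,0.6],[0.64,29.18,-2.4,0,0.6],[0.64,29.18,-2.4,0,0.2],[0.64,29.18,-2.4,0,0.1],[0.64,29.18,-2.4,0,0.1],[0.64,29.18,-2.4,0,0.1]]])

```text
time_s: 7.15
ee_pos: [560.5, -76.4, 61.9]
ee_rot: [180.0, -0.1, -4.2]
force: [0.1, -0.2, 3.9]
gripper_width: 23.2
gripper_force: 12.0
```

Call:
step_arm(plan=[[[0,0,-3.5,0,0.1],[0,0,-7,0,0.1],[-1.5,-6,-7,0,0.1],[-3.2,-12,-7,0,0.1],[-5,-18,-7,0,0.1],[-6.7,-24,-7,0,0.1],[-8.15,-29.03,-7,0,0.1],[-8.15,-29.03,-7,0,0.1],[-8.15,-29.03,-2,0,0.1],[-8.15,-29.03,1,0,0.1],[-8.15,-29.03,2.4,0,0.1],[-8.15,-29.03,2.4,0,0.1],[-8.15,-29.03,2.4,0,0.5],[-8.15,-29.03,2.4,0,0.5],[-8.15,-29.03,2.4,0,0.5],[-8.15,-29.03,-3,0,0.5],[-8.15,-29.03,-8,0,0.5],[-8.15,-29.03,-13,0,0.5],[-8.15,-29.03,-15,0,0],[-8.15,-29.03,-15,0,0]]])

```text
time_s: 9.65
ee_pos: [500.6, 219.4, 212.8]
ee_rot: [-179.9, -0.2, -4.2]
force: [0.1, -0.3, -1.7]
gripper_width: 28.3
gripper_force: 0.0
```

```bash
python3 - <<'E'
from h import *
p,R=tool(); print(p,state()["ee_rot"],state()["force"])
f=grab_frame("scene"); cv2.imwrite("pics/s2.png",cv2.resize(f,(800,600),interpolation=cv2.INTER_CUBIC))
go((467,0,200,-4.2),(471,46.2,90,-4.2),(471,46.2,64,-4.2))
E
```

```text
[500.64460905 219.42391586 212.80578914] [-179.89279747   -0.23079615   -4.18465347] [ 0.1322069  -0.2596566  -1.66525011]
[-1.67 22.08  1.11] turn 0.0
[-1.61 17.45 12.11] turn 0.0
[-1.61 17.45 14.71] turn 0.0
```

View pics/s2.png

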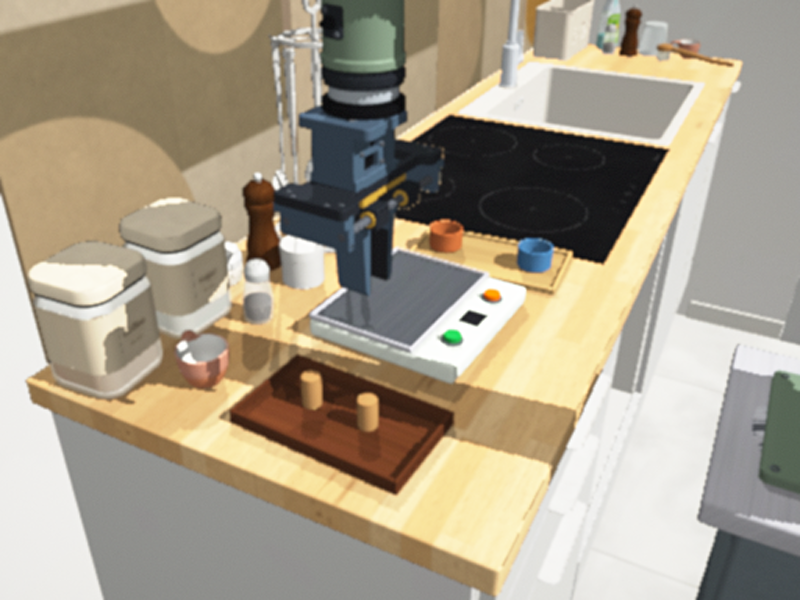

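Both corks are standing in the tray, at (312,390) and (368,412), and the plate is empty. Next is the green key.

Call:
step_arm(plan=[[[-0.5,6,4,0,0],[-1.1,12,8,0,0],[-1.61,17.45,12,0,0],[-1.61,17.45,13.5,0,0],[-1.61,17.45,14.5,0,0],[-1.61,17.45,14.5,0,0],[-1.61,17.45,14.5,0,0],[-1.61,17.45,14.5,0,0]]])

```text
time_s: 10.7
ee_pos: [471.9, 47.0, 66.8]
ee_rot: [-180.0, -0.1, -4.1]
force: [0.0, -0.2, 0.3]
gripper_width: 0.3
gripper_force: 0.0
```

Call:
step_arm(plan=[[[-0.08,0.07,0.3,0,0],[-0.08,0.07,0.6,0,0],[-0.08,0.07,0.6,0,0],[-0.08,0.07,0.6,0,0]]])

```text
time_s: 11.2
ee_pos: [470.2, 45.7, 60.0]
ee_rot: [-180.0, 0.0, -4.2]
force: [-0.3, 0.9, 0.8]
gripper_width: 0.6
gripper_force: 0.8
```

Call:
step_arm(plan=[[[0,0,0.05,0,0],[0,0,0.1,0,0],[0,0,0.1,0,0],[0,0,0.1,0,0]]])

```text
time_s: 11.7
ee_pos: [470.2, 45.6, 59.0]
ee_rot: [-180.0, 0.0, -4.2]
force: [-1.6, 2.3, 3.4]
gripper_width: 0.5
gripper_force: 1.9
```

Call:
step_arm(plan=[[[0,0,0.05,0,0],[0,0,0.1,0,0],[0,0,0.1,0,0],[0,0,0.1,0,0]]])

```text
time_s: 12.2
ee_pos: [470.2, 45.6, 57.9]
ee_rot: [180.0, 0.0, -4.2]
force: [-1.1, 2.9, 4.5]
gripper_width: 0.4
gripper_force: 1.9
```

Call:
step_arm(plan=[[[0,0,0.05,0,0],[0,0,0.1,0,0],[0,0,0.1,0,0]]])

```text
time_s: 12.58
ee_pos: [470.3, 45.5, 56.8]
ee_rot: [180.0, -0.0, -4.2]
force: [-0.9, 1.8, 1.6]
gripper_width: 0.5
gripper_force: 1.2
```

Call:
step_arm(plan=[[[0,0,0.03,0,0],[0,0,0.06,0,0],[0,0,0.06,0,0]]])

```text
time_s: 12.95
ee_pos: [470.3, 45.4, 56.3]
ee_rot: [180.0, -0.0, -4.2]
force: [-0.9, 0.6, 2.1]
gripper_width: 0.7
gripper_force: 0.9
```

The force fell from 4.5 N to about 2 N at roughly 3.7 mm of travel, so the key has clicked. I'll lift off and look at the ramekins again.

Call:
step_arm(plan=[[[0,0,-1,0,0],[0,0,-4,0,0],[0,0,-9,0,0.3],[0,5,-14,0,0.85],[0,11,-18,0,0.85],[0,17,-18,0,0.85],[0,17,-18,0,0.85],[0,17,-18,0,0.85],[0,17,-18,0,0.85]]])

```text
time_s: 14.08
ee_pos: [457.5, -122.8, 235.9]
ee_rot: [-180.0, 0.1, -4.1]
force: [0.1, -0.2, -0.9]
gripper_width: 67.7
gripper_force: 0.0
```

```bash
python3 - <<'E'
from h import *
p,R,f=snap("w3"); print(p,state()["ee_rot"],state()["time_s"])
cv2.imwrite("pics/w3v.png",f[0:300])
E
```

```text
[ 457.52436347 -122.7665133   235.89329553] [-1.79966613e+02  6.73868035e-02 -4.09055524e+00] 14.125
```

View pics/w3v.png

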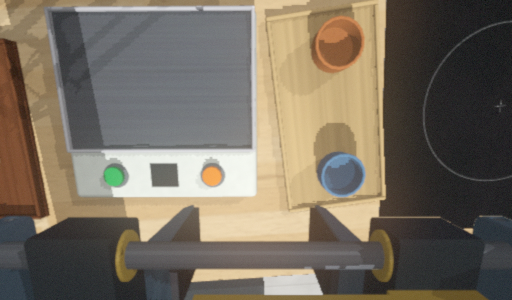

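The ramekin rims are at about (340,42) for terracotta and (343,174) for blue.

```bash
python3 - <<'E'
from h import *
wr("w3",{"terra":(340,42,39),"blue":(343,174.5,39),"plTL":(49,9,35),"plTR":(256,9,35),"plBL":(70,151,35),"plBR":(256,149,35),"green":(114.5,176,38),"orange":(212,176,38)})
go((596,-228,120,-4.1),(596,-228,36,-4.1))
r=(596,-228,36,-4.1);go((596,-228,120,-4.1),(568,-64,120,-4.1),(568,-64,61,-4.1),ref=r)
E
```

```text
terra [ 599.5 -228.2   39. ]
blue [ 453.1 -231.6   39. ]
plTL [655.4  80.7  35. ]
plTR [ 639.2 -139.8   35. ]
plBL [504.9  92.7  35. ]
plBR [ 490.9 -129.1   35. ]
green [471.4  44.   38. ]
orange [462.7 -73.7  38. ]
[14.55  9.52 11.59] turn 0.0
[14.55  9.52 19.99] turn 0.0
[ 0.   0.  -8.4] turn -0.0
[ -3.97 -16.16  -8.4 ] turn -0.0
[ -3.97 -16.16  -2.5 ] turn -0.0
```

Call:
step_arm(plan=[[[5,3.2,4,0,0.85],[10,6.5,8,0,0.85],[14.85,9.54,11.6,0,0.85],[14.85,9.54,11.6,0,0.85],[14.85,9.54,15,0,0.85],[14.85,9.54,18.5,0,0.85],[14.85,9.54,20,0,0.85],[14.85,9.54,20,0,0.85],[14.85,9.54,20,0,0.5],[14.85,9.54,20,0,0.5],[14.85,9.54,20,0,0.4],[14.85,9.54,20,0,0.4],[14.85,9.54,20,0,0.4]]], newtons=12)

```text
time_s: 15.75
ee_pos: [599.6, -230.0, 37.7]
ee_rot: [180.0, -0.1, -4.2]
force: [-0.9, 2.4, 6.0]
gripper_width: 54.2
gripper_force: 12.0
```

Call:
step_arm(plan=[[[0,0,-1,0,0.4],[0,0,-4,0,0.4],[0,0,-8,0,0.4],[-1.4,-5,-8,0,0.4],[-2.8,-10.5,-8,0,0.4],[-4.2,-16.1,-8,0,0.4],[-4.2,-16.1,-8,0,0.4],[-4.2,-16.1,-8,0,0.4]]])

```text
time_s: 16.75
ee_pos: [569.1, -66.7, 116.6]
ee_rot: [179.9, -0.0, -4.1]
force: [0.6, -0.5, -1.8]
gripper_width: 54.2
gripper_force: 12.0
```

```bash
python3 - <<'E'
from h import *
p,R=tool(); print(p); f=grab_frame("scene"); cv2.imwrite("pics/s3.png",f[90:300,150:450])
E
```

```text
[569.06600308 -66.74684804 116.61332728]
```

View pics/s3.png

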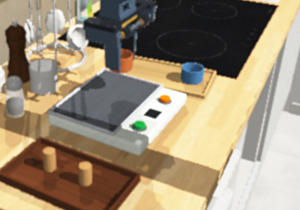

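The ramekin is held level over the plate at about (125,60), so I'll lower it.

Call:
step_arm(plan=[[[0,0,2.5,0,0.4],[0,0,4.6,0,0.4],[0,0,5.3,0,0.4],[0,0,5.3,0,0.4],[0,0,5.3,0,0.4]]])

```text
time_s: 17.42
ee_pos: [569.4, -67.0, 63.9]
ee_rot: [180.0, -0.1, -4.2]
force: [-0.3, -0.6, -1.2]
gripper_width: 54.3
gripper_force: 12.0
```

Call:
step_arm(plan=[[[0,0,0.08,0,0.4],[0,0,0.14,0,0.4],[0,0,0.14,0,0.4],[0,0,0.14,0,0.85],[0,0,0.14,0,0.85],[0,0,0.14,0,0.85],[0,0,0.14,0,0.85],[0,0,-3,0,0.85],[0,0,-8,0,0.85],[0,0,-13,0,0.85],[-2,0,-17,0,0.85],[-7,4,-17,0,0.85],[-11,8,-17,0,0.85],[-11,8,-17,0,0.85],[-11,8,-17,0,0.85],[-11,8,-17,0,0.85]]])

```text
time_s: 19.42
ee_pos: [454.2, -137.6, 233.2]
ee_rot: [-180.0, -0.0, -4.1]
force: [0.7, -0.2, 0.8]
gripper_width: 77.3
gripper_force: 0.0
```

```bash
python3 - <<'E'
from h import *
p,R,f=snap("w4"); print(p,state()["ee_rot"])
cv2.imwrite("pics/w4v.png",f[0:300])
E
```

```text
[ 454.18303742 -137.58848904  233.23857137] [-1.79992026e+02 -1.10737265e-04 -4.11571774e+00]
```

View pics/w4v.png

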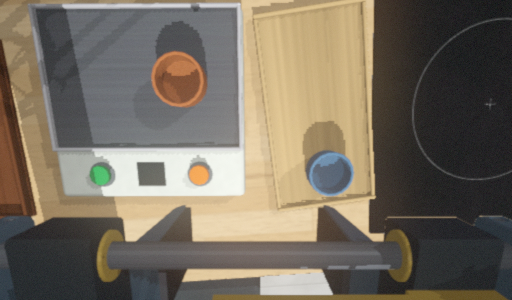

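The terracotta ramekin stands on the plate at (180,79). The blue one is still on the board, with its rim at about (331,172).

```bash
python3 - <<'E'
from h import *
wr("w4",{"terra":(180,79,64),"blue":(331,172.5,39),"green":(101,175,38),"orange":(199,175,38)})
go((453,-231.7,100,-4.1),(453,-231.7,37.5,-4.1))
r=(453,-231.7,37.5,-4.1);go((453,-231.7,120,-4.1),(575.7,20,120,-4.1),(575.7,20,62.5,-4.1),ref=r)
E
```

```text
terra [567.9 -71.5  64. ]
blue [ 454.1 -231.4   39. ]
green [471.2  43.6  38. ]
orange [462.5 -73.7  38. ]
[ 0.56  9.4  13.32] turn -0.0
[ 0.56  9.4  19.57] turn -0.0
[ 0.    0.   -8.25] turn -0.0
[ 10.44 -25.98  -8.25] turn -0.0
[ 10.44 -25.98  -2.5 ] turn -0.0
```

Call:
step_arm(plan=[[[0.3,4.7,4,0,0.85],[0.6,9.4,9,0,0.85],[0.6,9.4,13.3,0,0.85],[0.6,9.4,16.5,0,0.85],[0.6,9.4,19,0,0.85],[0.6,9.4,19.5,0,0.85],[0.6,9.4,19.5,0,0.85],[0.6,9.4,19.5,0,0.5],[0.6,9.4,19.5,0,0.5],[0.6,9.4,19.5,0,0.4],[0.6,9.4,19.5,0,0.4],[0.6,9.4,19.5,0,0.4]]])

```text
time_s: 20.98
ee_pos: [452.8, -232.3, 39.1]
ee_rot: [180.0, -0.1, -4.2]
force: [-0.2, 1.0, 5.2]
gripper_width: 54.2
gripper_force: 12.0
```

Call:
step_arm(plan=[[[0,0,-1,0,0.4],[0,0,-4,0,0.4],[0,0,-8.3,0,0.4],[2.5,-6,-9,0,0.4],[4.6,-11,-9,0,0.4],[6.7,-16,-9,0,0.4],[8.8,-21,-9,0,0.4],[10.4,-26.2,-8.5,0,0.4],[10.4,-26.2,-8,0,0.4],[10.4,-26.2,-8,0,0.4],[10.4,-26.2,-8,0,0.4]]])

```text
time_s: 22.35
ee_pos: [574.7, 20.2, 118.4]
ee_rot: [180.0, 0.0, -4.3]
force: [-0.1, -0.2, -1.5]
gripper_width: 54.4
gripper_force: 12.0
```

Call:
step_arm(plan=[[[0,0,2.5,0,0.4],[0,0,4.6,0,0.4],[0,0,5.3,0,0.4],[0,0,5.45,0,0.4],[0,0,5.45,0,0.4],[0,0,5.45,0,0.4]]])

```text
time_s: 23.1
ee_pos: [575.7, 21.3, 64.5]
ee_rot: [-180.0, -0.1, -4.2]
force: [0.7, -0.1, -0.7]
gripper_width: 54.4
gripper_force: 12.0
```

Call:
step_arm(plan=[[[0,0,0.06,0,0.4],[0,0,0.06,0,0.4],[0,0,0.06,0,0.75],[0,0,0.06,0,0.75],[0,0,0.06,0,0.75],[0,0,0.06,0,0.75],[0,0,-3,0,0.75],[0,0,-8,0,0.75],[0,0,-13,0,0.75],[-3,1,-17,0,0.4],[-7,3,-17,0,0],[-10.2,4.8,-17,0,0],[-10.2,4.8,-17,0,0],[-10.2,4.8,-17,0,0],[-10.2,4.8,-17,0,0]]])

```text
time_s: 24.98
ee_pos: [471.0, -18.7, 233.7]
ee_rot: [-180.0, -0.0, -4.2]
force: [0.2, 0.4, 0.4]
gripper_width: 11.2
gripper_force: 0.0
```

```bash
python3 - <<'E'
from h import *
p,R,f=snap("w5"); print(p,state()["ee_rot"],state()["gripper_width"])
cv2.imwrite("pics/w5v.png",f[0:300])
go((462.6,-73.2,90,-4.1),(462.6,-73.2,66.5,-4.1))
E
```

```text
[470.97252044 -18.71907218 233.69004588] [-1.79999692e+02 -6.86615140e-05 -4.16344149e+00] 7.645219674203926
[-0.43  5.5  14.36] turn -0.001
[-0.43  5.5  16.71] turn -0.001
```

View pics/w5v.png

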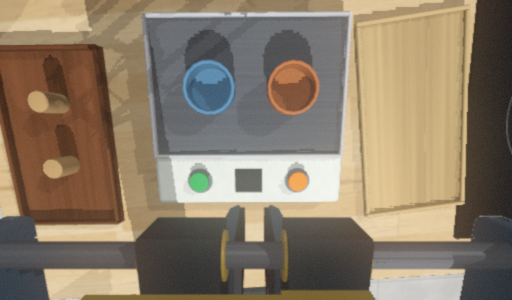

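Both ramekins stand upright on the plate, at (209,87) and (293,88), and the corks are standing in the tray. Next is the orange key.

Call:
step_arm(plan=[[[-0.2,2.7,6,0,0],[-0.43,5.5,12,0,0],[-0.43,5.5,15,0,0],[-0.43,5.5,16.7,0,0],[-0.43,5.5,16.7,0,0],[-0.43,5.5,16.7,0,0],[-0.43,5.5,16.7,0,0]]])

```text
time_s: 25.9
ee_pos: [462.6, -73.5, 67.8]
ee_rot: [180.0, -0.1, -4.2]
force: [1.1, -0.0, -0.3]
gripper_width: 0.2
gripper_force: 0.0
```

Call:
step_arm(plan=[[[0,0,0.35,0,0],[0,0,0.65,0,0],[0,0,0.65,0,0],[0,0,0.65,0,0]]])

```text
time_s: 26.4
ee_pos: [461.7, -73.5, 60.3]
ee_rot: [180.0, 0.0, -4.2]
force: [-0.1, 1.2, -0.8]
gripper_width: 0.4
gripper_force: 0.0
```

Call:
step_arm(plan=[[[0,0,0.05,0,0],[0,0,0.1,0,0],[0,0,0.1,0,0],[0,0,0.1,0,0]]])

```text
time_s: 26.9
ee_pos: [461.7, -73.6, 59.5]
ee_rot: [180.0, -0.0, -4.2]
force: [-1.4, 0.7, 2.7]
gripper_width: 0.6
gripper_force: 1.6
```

Call:
step_arm(plan=[[[0,0,0.05,0,0],[0,0,0.1,0,0],[0,0,0.1,0,0],[0,0,0.1,0,0]]])

```text
time_s: 27.4
ee_pos: [461.7, -73.6, 58.4]
ee_rot: [180.0, -0.0, -4.2]
force: [-0.8, 0.6, 4.5]
gripper_width: 0.6
gripper_force: 2.0
```

Call:
step_arm(plan=[[[0,0,0.05,0,0],[0,0,0.1,0,0],[0,0,0.1,0,0]]])

```text
time_s: 27.78
ee_pos: [461.7, -73.6, 57.2]
ee_rot: [180.0, -0.0, -4.2]
force: [-0.9, 0.5, 3.0]
gripper_width: 0.3
gripper_force: 1.5
```

Call:
step_arm(plan=[[[0,0,0.03,0,0],[0,0,0.06,0,0],[0,0,0.06,0,0]]])

```text
time_s: 28.15
ee_pos: [461.7, -73.6, 56.6]
ee_rot: [180.0, -0.0, -4.2]
force: [-0.6, -0.3, 3.1]
gripper_width: 0.8
gripper_force: 1.1
```

Call:
step_arm(plan=[[[0,0,0.02,0,0],[0,0,0.05,0,0],[0,0,0.05,0,0]]])

```text
time_s: 28.52
ee_pos: [461.7, -73.6, 56.2]
ee_rot: [180.0, -0.0, -4.2]
force: [-0.4, -1.3, 1.7]
gripper_width: 0.5
gripper_force: 0.8
```

The force has dropped at about 4 mm of travel, so the orange key has clicked. I'll lift away and check.

Call:
step_arm(plan=[[[0,0,-1,0,0],[0,0,-4,0,0],[0,0,-9,0,0],[0,-3,-14,0,0],[0,-5.5,-18,0,0],[0,-5.5,-18,0,0],[0,-5.5,-18,0,0],[0,-5.5,-18,0,0],[0,-5.5,-18,0,0]]])

```text
time_s: 29.65
ee_pos: [465.2, -19.1, 235.2]
ee_rot: [180.0, 0.1, -4.2]
force: [0.1, 0.2, -0.5]
gripper_width: 0.7
gripper_force: 0.0
```

```bash
python3 - <<'E'
from h import *
p,R,f=snap("w6"); print(p,state()["force"])
cv2.imwrite("pics/w6v.png",f[0:300])
E
```

```text
[465.18014429 -19.10492277 235.18121722] [-0.03938407 -0.58679303 -0.10337214]
```

View pics/w6v.png

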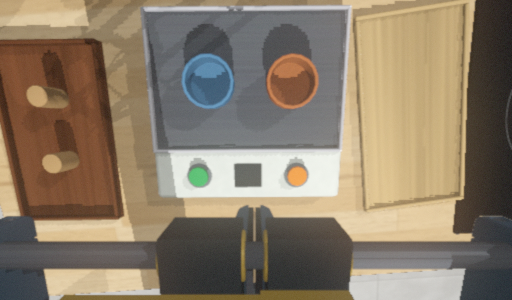

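The ramekins at (207,81) and (292,81) have not moved, the corks are in the tray, both keys are up and the robot is clear. Handing in.

```bash
python3 -c "
from workcell import *
print(job_done())"
```

```text
the job is handed in; nothing more can be done
None
```

The job is handed in: both corks are in the tray, both ramekins stand upright on the plate, and each key was pressed in order until its force dropped; the hand-in gave no pass or fail result.

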